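Crimp a serum vial on the bench crimper and shelve it

TASK

Take the red-topped vial from the white tray, stand it centred on the small round vial table of the bench crimper and let go, then push the crimper's red lever pad down to its stop and let the lever come all the way back up. After that take the sealed vial off again and stand it, whole base on the metal, in the middle of the gap between the two blue-topped vials on the narrow aluminium riser. Keep the vial upright and never let it drop, and leave the blue-topped vials, the tip box and the green bottle where they are.

Things in the scene. Friction and masses are not known exactly. Their poses are not given: they have to be found in the camera images.
- vial_mid (a point): centre (37 mm above its underside) of the vial to be sealed: upright loose brown serum vial, 74 mm tall, about 0.085 kg (0.07 to 0.12). Body 42 mm diameter, straight from its foot to 47 mm up, with a white label; above that a shoulder, a 21 mm neck and an aluminium cap with a red disc on top, 21 mm across. Its z axis points up along the vial
- crimper: the bench crimper, fixed. Origin on the bench straight below the vial table's centre; x axis from its open front (towards the robot) to the column at the back, y to its left, z up. Grey base 130 mm wide, 18 mm thick, from 75 mm in front of the origin to 155 mm behind; grey column 60 mm wide, front face 80 mm behind; blue head 64 mm wide, underside 232 mm above the bench, reaching 30 mm in front
- vial_table (a point): centre of the top face of the crimper's vial table, a bare aluminium disc 40 mm in diameter on a stem, 55 mm above the bench; axes as the crimper's. A vial stood on it has its middle 37 mm above this point. The bell hangs straight above, so a hand from straight above does not fit: load slantwise from the front or the right, the hand leaning back 40 to 50 degrees
- bell_mouth (a point): centre of the lower edge of the steel crimping bell, 42 mm outside diameter, 34 mm bore, on the ram above the vial table: 130 mm above the table with the lever up (56 mm above the cap of a vial standing there), 68 mm at the lever's stop, when it surrounds the cap without touching. A vial more than 6 mm off centre is hit by its edge
- lever (a joint): angle of the crimper's hinged lever: 0 = up (at rest), 0.80 = fully down at its stop. A spring returns it to 0 when released. Pushing at the pad takes about 5 N at the top and 12 N just before the stop (a few newtons more when fast); beyond that the stop is solid
- lever_pad (a point): centre of the top face of the red palm pad at the lever's free end, 60 mm long (along the lever), 50 mm wide, 12 mm thick, the place to push down. It moves with the lever, from 0.338 m above the bench when up to 0.189 m at the stop. At rest its axes are the crimper's. The pad's face rises to the front by 0.40 rad at rest and drops to the front by 0.40 rad at the stop
- lever_axis (a point): point on the lever's hinge axis in the middle of the lever's width, fixed on the crimper, 270 mm above the bench; the axis runs along the crimper's y. The lever stands to the crimper's left (its +y side), 110 mm from the table's centre plane, and reaches forward (-x); its pad swings down about this point on an arc of 190 mm radius
- riser_top (a point): centre of the top face of the riser, a narrow bridge of bent aluminium sheet, 64 mm deep (its x), 320 mm long (its y), top 60 mm above the bench; z up. Two blue-topped vials stand on it near y = +125 and -125 mm; the sealed vial belongs near the centre between them
- tray: white plastic tray in which the vial starts, 170 x 170 mm, floor 4 mm thick, rim 14 mm high; origin at the centre of its underside on the bench, z up
- sealed_a_mid (a point): centre of a sealed blue-topped vial, same shape as the other, standing on the riser, not to be disturbed
- sealed_b_mid (a point): centre of the other sealed blue-topped vial on the riser, not to be disturbed
- tip_box_mid (a point): centre of a closed blue and white pipette tip box, 122 x 84 x 72 mm, standing on the bench, not to be disturbed
- media_bottle_mid (a point): centre of a square green bottle with white cap, 52 x 52 x 136 mm, standing on the bench, not to be disturbed
- vial: the same vial, origin at the centre of its underside, z up
There are look-alikes about, which are no part of the job. What is shaped like the vial but orange is not meant. Leave any turquoise look-alike of the part that bears sealed_a_mid alone.

How it is judged:
On the way, in this order (a step that is already met when the one before it is completed fails the run):
1. the red-topped vial stands upright and released on the vial table, within 6 mm of its centre, the lever still up (horizontal distance between vial_mid and vial_table below 0.006 m and z of vial_mid in the frame of vial_table between 0.033 and 0.041 m and angle between vial_mid's own z axis and vertical below 0.06 rad and contact force between vial and the fingers below 0.05 N and linear speed of vial below 0.02 m/s and value of joint lever below 0.1 rad), for 0.3 s.
2. the lever is pushed down to its stop while the vial stands on the vial table, within 6 mm of its centre (value of joint lever above 0.76 rad and horizontal distance between vial_mid and vial_table below 0.006 m and z of vial_mid in the frame of vial_table between 0.033 and 0.041 m and angle between vial_mid's own z axis and vertical below 0.06 rad), for 0.1 s.
3. the lever is back up and the vial still stands upright on the vial table (value of joint lever below 0.06 rad and horizontal distance between vial_mid and vial_table below 0.006 m and z of vial_mid in the frame of vial_table between 0.033 and 0.041 m and angle between vial_mid's own z axis and vertical below 0.06 rad), for 0.1 s.
At the end, for the whole second after the job is handed in: The red-topped vial stands upright, at rest and released on the riser, its centre within 12 mm of the riser's long centre line (whole base on the metal) and within 40 mm of the middle of its length, the two blue-topped vials still standing on it, the lever up (z of vial_mid in the frame of riser_top between 0.033 and 0.041 m and x of vial_mid in the frame of riser_top between -0.012 and 0.012 m and y of vial_mid in the frame of riser_top between -0.04 and 0.04 m and angle between each of vial_mid, sealed_a_mid, sealed_b_mid's own z axis and vertical below 0.06 rad and linear speed of vial below 0.02 m/s and contact force between vial and the fingers below 0.05 N and value of joint lever below 0.06 rad); the robot touches nothing.
It fails at once if the vial is tipped more than 34 degrees (angle between vial_mid's own z axis and vertical above 0.6 rad).
It fails at once if the vial is dropped (out of the fingers and faster than 0.4 m/s, a fall of about 8 mm) (contact force between vial and the fingers below 0.02 N and linear speed of vial above 0.4 m/s).
It fails at once if a blue-topped vial is moved more than 15 mm or tipped (distance of any of sealed_a_mid, sealed_b_mid from where it was at the start of the episode above 0.015 m or angle between any of sealed_a_mid, sealed_b_mid's own z axis and vertical above 0.35 rad).
It fails at once if the tip box or the green bottle is moved more than 20 mm (distance of any of tip_box_mid, media_bottle_mid from where it was at the start of the episode above 0.02 m).
It also fails if it takes over 72 s, if anything falls off the work surface, if the arm or the gripper's body presses on something with over 40 N, if the wrist force passes 120 N, or if a joint passes its speed limit or range.

ROBOT

A 6-joint arm with a two-finger parallel gripper is mounted at the origin on the work surface. World frame = base frame: x ahead of the robot, y to its left, z up, the work surface at z = 0. Lengths are in m, angles in rad, forces in N, time in s.
With the tool pointing down it reaches from about 0.35 to 0.925 m from the base axis. Payload 6.4 kg.
Tool frame: the origin (TCP) lies on the centre line of the jaws, within the pads' length; the fingertips stand 25 mm ahead of it and the grasp point (between the pads) lies 6 mm ahead of it; z points along the fingers, y is the line along which they close (so a half turn about z gives the same grasp; the last joint's range is limited). The gripper opens to 85 mm and grips with 20 to 120 N. Pads are 22 mm wide; open, the fingers measure 114 mm over their backs; the gripper's body (76 mm by 85 mm) begins 54 mm behind the grasp point. The pads swing forward as they close: fully open they stand 13 mm farther back than shut.
Start: joints at [0.96, 0.245, 1.558, -0, 1.339, -0.174], TCP at [0.275, 0.589, 0.256] pointing down, gripper open.
Joint ranges: [-3.13, 3.13], [-1.02, 2.26], [0.13, 2.54], [-0.95, 4.09], [0.21, 2.88], [-2.74, 2.74]. Speed limits (rad/s): [2.57, 2.57, 3.14, 3.14, 3.14, 3.14].

INTERFACE

Orientations are given as a rotation vector (axis times angle).
In Python, from plant import bot gives the robot as it stands.
- The arm moves only by the tool step_arm, never from a script. Its argument "increments" is text: rows parted by semicolons, each of 6 numbers parted by spaces: the shift along the world's x, y, z in cm, then the turn, a rotation vector about the world's x, y, z in degrees. A call has 1 to 10 rows; each row shifts and turns the commanded pose from where the row before left it; what a row does not reach is not made up. A row lasts 1/8 s, in which the tool goes at most 62.5 mm and 10.7 degrees, less where a joint would pass 70% of its speed; a pose out of reach is approached as far as the arm can. A call is refused whole if a number of a shift passes 6.25 or a number of a turn 10.7, either way. A call with a gripper value outside its range is refused whole. "jaw" is the finger opening in cm, from 0 to 8.54, set as the call begins (left out, the last holds). The fingers move at their own pace and stop on an object; the grip force is fixed at half the most. Time passes only in rows, so rows that do not move let the fingers close. It gives the time, the measured TCP pose, the force, the opening and the grip force at its end, in the units of the state.
- bot.get_obs(): the state, without advancing time (a new reading comes with each control period).
- bot.camera(name): name is "side" or "top"; returns the picture (420x560x3 uint8, blue, green, red); there is no depth.
- bot.calibration(name): a dict with "fx", "fy", "cx", "cy" (pixels), "distortion" ([k1, k2, p1, p2, k3] as OpenCV has them; the pictures are not rectified), "origin" and "attitude" of the camera in the world. Camera axes: x right, y down, z forward; pixel columns grow to the right and rows downward; lengths in m; the calibration is good to about 2 mm. A picture is of the moment at which its call begins. calibration takes no time and is no camera call.
- bot.finish_job(): hands the job in; it is judged then, once.
The state is a dict: "clock": time; "joint_positions": joint angles; "qvel": joint speeds; "effort": joint torques, N m; "ee_pos": TCP position; "tcp_rot": TCP orientation; "wrist_force": force on the tool from outside, world axes, zero at the start; "torque": the same for the moment, N m; "opening": opening from 0.0 (shut) to 1.0 (fully open); "grip_force": force on a finger pad.
Only numpy, scipy, OpenCV 4.12 (cv2) and the standard library are available. Lean on these libraries where they do the work, as an engineer would, in place of code of your own. Each camera call takes 0.05 s, during which the arm holds its last target. There are 200 camera calls.

## Working session

There is one attempt and no reset: what is moved stays moved. The work goes in short steps, Python scripts to look and compute and a tool call to move; the robot and the scene stay as the last step left them, time stands still between calls to the robot, and variables do not carry over. Pictures are saved under pics/ and viewed, at most 14 in all, crops included, and the job is handed in when it is done.

Besides the shell and the picture viewer there is one more tool, called as name(argument=value, ...), one argument or row to a line, values as JSON. step_arm: Moves the arm, as the interface text tells. Its arguments: {"type":"object","properties":{"increments":{"type":"string"},"jaw":{"type":"number"}},"required":["increments"]}

```bash
mkdir -p pics; ls
python3 - <<'E'
from plant import bot
import cv2
for n in("side","top"):
    im=bot.camera(n); cv2.imwrite(f"pics/{n}0.png",cv2.resize(im,(800,600),interpolation=cv2.INTER_CUBIC)); c=bot.calibration(n); print(n,c)
o=bot.get_obs(); print({k:o[k] for k in("clock","ee_pos","tcp_rot","opening","wrist_force")})
E
```

```text
pics
side {'fx': 492.40701143803796, 'fy': 492.40701143803796, 'cx': 277.1190828420127, 'cy': 205.6837006915171, 'distortion': array([-0.03677212,  0.        ,  0.        ,  0.        ,  0.        ]), 'origin': array([-0.03416611, -0.74546759,  1.18122886]), 'attitude': array([-2.25245641,  0.76955851, -0.32029585])}
top {'fx': 429.3552790126296, 'fy': 429.3552790126296, 'cx': 270.9743176125214, 'cy': 211.5771411804598, 'distortion': array([-0.06961219,  0.        ,  0.        ,  0.        ,  0.        ]), 'origin': array([0.34073632, 0.00666358, 1.36867226]), 'attitude': array([-2.19603811,  2.00369473, -0.22022767])}
{'clock': 0.1, 'ee_pos': array([0.27469567, 0.58859479, 0.25528237]), 'tcp_rot': array([-6.80539253e-01, -3.06627468e+00,  2.58121304e-03]), 'opening': 1.0018917396710936, 'wrist_force': array([ 0.473459  ,  0.64567531, -0.8479858 ])}
```

View pics/top0.png

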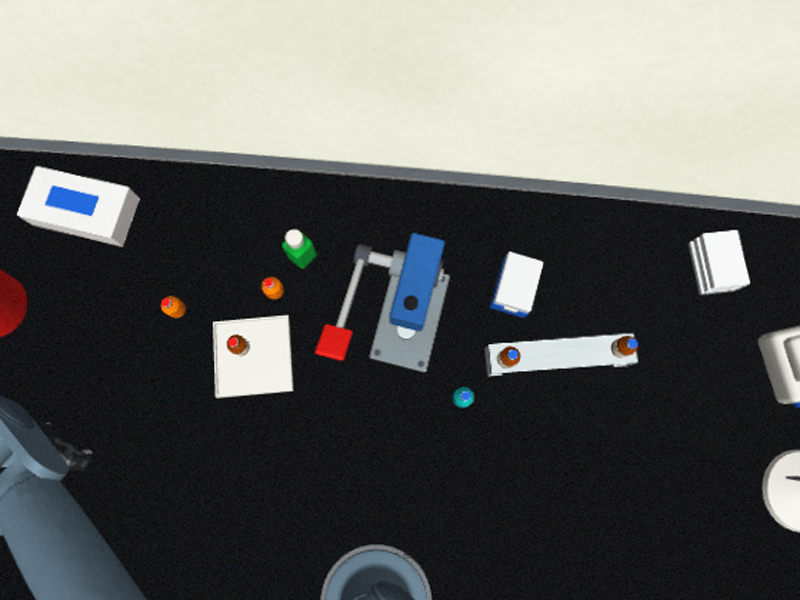

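View pics/side0.png

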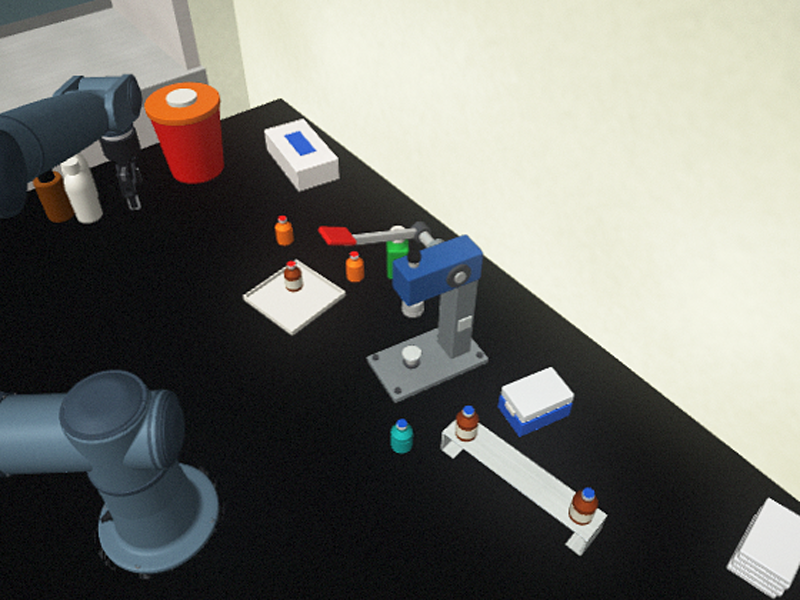

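Top view: red-capped vial at (235,343) in the tray (centre ≈(253,357)), crimper at about (410,320), pad (334,343), riser from (487,346) to (638,362). The side view shows the table disc at (411,354). Next, enlarged crops.

```bash
cat > h.py <<'E'
from plant import bot
import cv2, numpy as np
from scipy.spatial.transform import Rotation as R
def ray(n,p):
    c=bot.calibration(n);K=np.array([[c['fx'],0,c['cx']],[0,c['fy'],c['cy']],[0,0,1]])
    u=cv2.undistortPoints(np.array([[p]],float),K,c['distortion'])[0,0]
    return c['origin'],R.from_rotvec(c['attitude']).apply([u[0],u[1],1])
def onz(n,p,z):
    o,d=ray(n,p); return (o+d*(z-o[2])/d[2])
def tri(pt,ps):
    o1,d1=ray('top',pt);o2,d2=ray('side',ps);d1/=np.linalg.norm(d1);d2/=np.linalg.norm(d2)
    s=np.linalg.lstsq(np.c_[d1,-d2],o2-o1,rcond=None)[0];a=o1+s[0]*d1;b=o2+s[1]*d2
    return (a+b)/2,np.linalg.norm(a-b)
def px(n,P):
    c=bot.calibration(n);K=np.array([[c['fx'],0,c['cx']],[0,c['fy'],c['cy']],[0,0,1]])
    r=R.from_rotvec(c['attitude']).inv()
    return cv2.projectPoints(np.atleast_2d(P).astype(float),r.as_rotvec(),-r.apply(c['origin']),K,c['distortion'])[0][:,0]
def blobs(im,hue,win=None,smin=120,vmin=60):
    h=cv2.cvtColor(im,cv2.COLOR_BGR2HSV);H=h[...,0].astype(int)
    d=np.abs((H-hue+90)%180-90); m=((d<6)&(h[...,1]>smin)&(h[...,2]>vmin)).astype(np.uint8)
    n,_,s,c=cv2.connectedComponentsWithStats(m)
    return [(c[i].round(1).tolist(),int(s[i,4])) for i in range(1,n) if s[i,4]>=8]
def crop(im,x,y,w,W=400,H=300):
    h=int(w*H/W); return cv2.resize(im[y:y+h,x:x+w],(W,H),interpolation=cv2.INTER_CUBIC)
E
python3 - <<'E'
from h import *
t=bot.camera('top');s=bot.camera('side')
a=np.vstack([np.hstack([crop(t,240,155,120),crop(s,240,205,120)]),np.hstack([crop(t,335,215,120),crop(s,300,270,140)])])
cv2.imwrite('pics/c1.png',a)
for n,i in(('top',t),('side',s)):
    print(n,'red',blobs(i,0,smin=180),'blue',blobs(i,112,smin=150))
E
```

```text
top red [([7.5, 212.2], 663), ([187.5, 197.0], 24), ([115.5, 211.0], 26), ([233.2, 239.3], 480), ([162.3, 238.9], 29)] blue [([50.0, 140.0], 464), ([293.1, 195.1], 904), ([352.6, 209.9], 132), ([443.0, 239.8], 33), ([358.5, 247.6], 31), ([325.4, 276.7], 29), ([557.7, 283.5], 14)]
side red [([134.6, 104.4], 1701), ([196.9, 151.9], 15), ([235.1, 164.7], 272), ([247.3, 177.2], 18), ([203.0, 183.8], 16)] blue [([209.7, 100.1], 172), ([301.2, 188.5], 1460), ([373.0, 292.6], 448), ([327.7, 286.3], 37), ([280.9, 295.5], 39), ([411.7, 344.1], 49)]
```

View pics/c1.png

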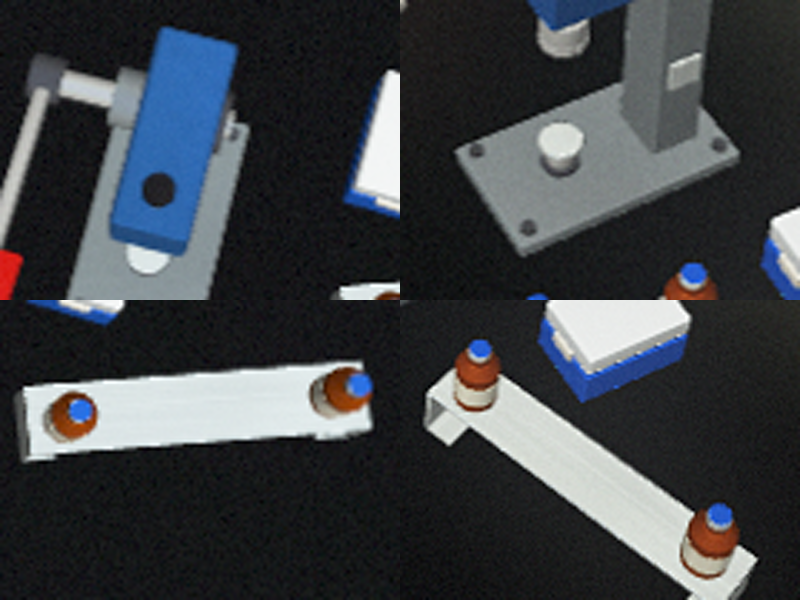

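Crops: table disc centre in the side tile at (162,138); base corners in side tile at (56,152), (123,250), (340,155). Riser corners in the top tile at about (23,87), (362,61), (372,130).

Run:
```python
from h import *
np.set_printoptions(precision=4,suppress=True)
k=.3
print('vial',tri((162.3,238.9),(203,183.8)),onz('top',(162.3,238.9),.078),onz('side',(203,183.8),.078))
print('pad',tri((233.2,239.3),(235.1,164.7)))
print('table',onz('side',(240+162*k,205+138*k),.055))
sb=[(56,152),(123,250),(340,155)]
print('base side',[onz('side',(240+a*k,205+b*k),.018) for a,b in sb])
print('base top',[onz('top',p,.018) for p in[(259,251.3),(299.6,259.7),(314.3,192.5)]])
print('riser top',[onz('top',(335+a*k,215+b*k),.06) for a,b in[(23,87),(362,61),(372,130),(30,155)]])
print('riser side',[onz('side',(300+a*.35,270+b*.35),.06) for a,b in[(27,97),(357,260),(322,298)]])
for a,b in(((358.5,247.6),(327.7,286.3)),((443,239.8),(411.7,344.1)),((325.4,276.7),(280.9,295.5))): print('blue',tri(a,b))
print('orange',tri((187.5,197),(247.3,177.2)),tri((115.5,211),(196.9,151.9)))
```

```text
vial (array([0.5099, 0.3543, 0.0791]), np.float64(0.00118797245292245)) [0.5106 0.3543 0.078 ] [0.5099 0.3557 0.078 ]
pad (array([0.4916, 0.1126, 0.3333]), np.float64(0.0011793584531837767))
table [ 0.5776 -0.0142  0.055 ]
base side [array([0.5102, 0.0562, 0.018 ]), array([ 0.4912, -0.0689,  0.018 ]), array([ 0.7141, -0.1061,  0.018 ])]
base top [array([0.5077, 0.0591, 0.018 ]), array([ 0.4929, -0.0707,  0.018 ]), array([ 0.7154, -0.1015,  0.018 ])]
riser top [array([ 0.557 , -0.1938,  0.06  ]), array([ 0.61  , -0.5111,  0.06  ]), array([ 0.5457, -0.521 ,  0.06  ]), array([ 0.4948, -0.2039,  0.06  ])]
riser side [array([ 0.4929, -0.2095,  0.06  ]), array([ 0.6098, -0.5109,  0.06  ]), array([ 0.5595, -0.5156,  0.06  ])]
blue (array([ 0.5305, -0.2321,  0.1331]), np.float64(0.0006665967044670212))
blue (array([ 0.5746, -0.4791,  0.1365]), np.float64(0.0001469956916788437))
blue (array([ 0.4428, -0.1486,  0.0741]), np.float64(0.0003222951908311283))
orange (array([0.6485, 0.2962, 0.0739]), np.float64(0.001849723908754994)) (array([0.5831, 0.5146, 0.076 ]), np.float64(0.001656266105675901))
```

step_arm(
  increments="1.7 -2.8 -0.6 0 0 9.1;1.7 -2.8 -0.6 0 0 9.1;1.7 -2.8 -0.6 0 0 9.1;1.7 -2.8 -0.6 0 0 9.1;1.7 -2.8 -0.6 1.79 -8.82 0;1.7 -2.8 -0.6 1.79 -8.82 0;1.7 -2.8 -0.6 1.79 -8.82 0;1.7 -2.8 -0.6 1.79 -8.82 0;1.7 -2.8 -0.6 1.79 -8.82 0;0 0 0 0 0 0",
  jaw=8.5,
)

```text
clock: 1.45
ee_pos: [0.4261, 0.3346, 0.1989]
tcp_rot: [-0.233, 2.352, 0.094]
wrist_force: [0.5, 1.2, 0.2]
opening: 0.992
grip_force: 0.0
```

```bash
cat >> h.py <<'E'
def st():
    o=bot.get_obs(); r=R.from_rotvec(o['tcp_rot']).as_matrix(); np.set_printoptions(precision=4,suppress=True)
    print('t',round(o['clock'],2),'tcp',o['ee_pos'],'gp',o['ee_pos']+.006*r[:,2],'\nz',r[:,2],'y',r[:,1],'q',o['joint_positions'],'F',o['wrist_force'],'open',round(o['opening'],3),'grip',round(o['grip_force'],1)); return o,r
E
python3 -c "
from h import *
st()"
```

```text
t 1.45 tcp [0.4261 0.3346 0.1989] gp [0.4302 0.3354 0.1946] 
z [ 0.6897  0.1368 -0.7111] y [-0.1956  0.9807 -0.001 ] q [ 0.565  -0.202   2.256  -0.6628  0.425  -0.6856] F [0.4557 1.2444 0.1746] open 0.992 grip 0.0
```

step_arm(
  increments="0.8 0.3 -3.2 0 0 0;0.8 0.3 -3.2 0 0 0;0.9 0.3 -3.2 0 0 0;1.4 0.25 -1.4 0 0 0;1.4 0.25 -1.4 0 0 0;1.4 0.25 -1.4 0 0 0;1.3 0.3 -1.4 0 0 0;0 0 0 0 0 0",
)

```text
clock: 2.45
ee_pos: [0.5161, 0.3529, 0.0815]
tcp_rot: [-0.247, 2.403, 0.112]
wrist_force: [-0.1, 0.0, 0.1]
opening: 0.991
grip_force: 0.0
```

```bash
python3 -c "
from h import *
st()
t=bot.camera('top');s=bot.camera('side')
cv2.imwrite('pics/g1.png',np.hstack([crop(t,110,180,120),crop(s,140,130,120)]))
print(blobs(t,0,smin=180),blobs(s,0,smin=180))"
```

```text
t 2.45 tcp [0.5161 0.3529 0.0815] gp [0.52   0.3537 0.077 ] 
z [ 0.6496  0.1485 -0.7457] y [-0.2083  0.978   0.0133] q [ 0.4813  0.2282  2.0762 -0.9444  0.2103 -0.424 ] F [-0.1355  0.0364  0.137 ] open 0.991 grip 0.0
[([7.5, 212.3], 663), ([187.4, 197.0], 23), ([115.5, 210.9], 27), ([233.3, 239.3], 479), ([162.3, 239.0], 30)] [([134.6, 104.4], 1697), ([196.9, 151.9], 15), ([235.2, 164.6], 269), ([247.3, 177.2], 18)]
```

View pics/g1.png

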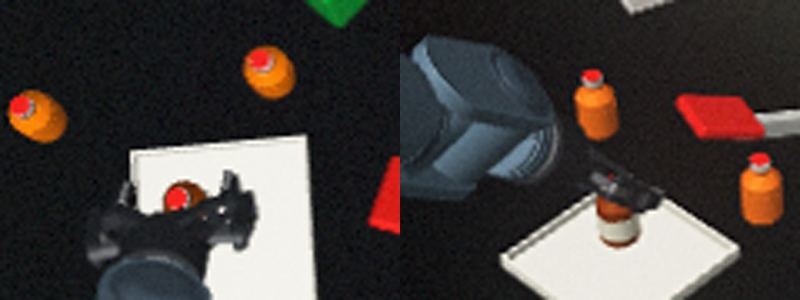

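Limits on joints 4 and 5 stop this heading (picture: fingers straddle the vial above, vial untouched at its cap pixel (162.3,239)). I'll back off and go in with a heading to the left of the forearm (joint 4 positive).

step_arm(
  increments="-1.6 -0.4 1.8 0 0 0;-1.6 -0.4 1.8 0 0 0;-1.6 -0.4 1.8 0 0 0;-1.6 -0.4 1.8 0 0 0;-0.5 0 2 -2.19 10.27 0;0 0 2 -2.19 10.27 0;0 0 1 -2.19 10.27 0;0 0 0 -2.19 10.27 0;0 0 0 0 0 0",
)

```text
clock: 3.68
ee_pos: [0.4503, 0.3335, 0.1988]
tcp_rot: [-0.305, 3.083, 0.002]
wrist_force: [-0.6, -0.1, 0.2]
opening: 0.997
grip_force: 0.0
```

```bash
python3 -c "
from h import *
st()"
```

```text
t 3.67 tcp [0.4503 0.3335 0.1988] gp [0.4505 0.3336 0.1928] 
z [ 0.0435  0.0054 -0.999 ] y [-0.1957  0.9807 -0.0033] q [ 0.441   0.0763  1.8583 -0.0149  1.1653 -1.3212] F [-0.5969 -0.1244  0.1903] open 0.997 grip 0.0
```

step_arm(
  increments="0 0 0 0 0 -10.5;0 0 0 0 0 -10.5;0 0 0 0 0 -10.5;0 0 0 0 0 -10.5;0 0 0 0 0 -10.5;0 0 0 0 0 -10.5;0 0 0 0 0 -10.5;0 0 0 0 0 -10.5;0 0 0 0 0 -10.5;0 0 0 0 0 -10.5",
)

```text
clock: 4.92
ee_pos: [0.4471, 0.333, 0.1972]
tcp_rot: [2.278, 2.126, -0.049]
wrist_force: [0.5, -1.2, -0.2]
opening: 1.003
grip_force: 0.0
```

step_arm(
  increments="0 0 0 0 0 -10.5;0 0 0 0 0 -10.5;0 0 0 0 0 -10.5;0 -0.8 0 8.3 -5.95 0;0 -0.8 0 8.3 -5.95 0;0 -0.8 0 8.3 -5.95 0;0 -0.6 0 8.3 -5.95 0;0 0 0 0 0 0",
)

```text
clock: 5.92
ee_pos: [0.4455, 0.3016, 0.1948]
tcp_rot: [-2.41, -1.247, -0.835]
wrist_force: [-0.7, -0.4, -0.6]
opening: 0.993
grip_force: 0.0
```

```bash
python3 -c "
from h import *
st()"
```

```text
t 5.92 tcp [0.4455 0.3016 0.1948] gp [0.4476 0.3046 0.19  ] 
z [ 0.3573  0.5057 -0.7852] y [ 0.8163 -0.5776 -0.0006] q [ 0.1927 -0.2156  2.2402  0.6986  0.728   0.3676] F [-0.7044 -0.4055 -0.576 ] open 0.993 grip 0.0
```

step_arm(
  increments="1 0.2 -3 4.9 -3.5 0;1 0.2 -3 0 0 0;1 0.1 -3 0 0 0;0 0 0 0 0 0",
)

```text
clock: 6.42
ee_pos: [0.4773, 0.3088, 0.1067]
tcp_rot: [-2.331, -1.212, -0.944]
wrist_force: [0.2, 0.5, 0.6]
opening: 0.989
grip_force: 0.0
```

```bash
python3 -c "
from h import *
o,r=st()
g=o['ee_pos']+.006*r[:,2]; print(np.array([.510,.3548,.042])-g)"
```

```text
t 6.42 tcp [0.4773 0.3088 0.1067] gp [0.4797 0.3122 0.1024] 
z [ 0.3987  0.5706 -0.7179] y [ 0.819  -0.5738 -0.0012] q [ 0.1641  0.0527  2.2294  1.1443  0.5785 -0.1346] F [0.185  0.5339 0.6399] open 0.989 grip 0.0
[ 0.0303  0.0426 -0.0604]
```

step_arm(
  increments="1 1.4 -2 0 0 0;1 1.4 -2 0 0 0;1 1.4 -2 0 0 0;0 0 0 0 0 0",
)

```text
clock: 6.92
ee_pos: [0.5084, 0.3515, 0.0493]
tcp_rot: [-2.328, -1.214, -0.951]
wrist_force: [0.2, -0.1, -0.1]
opening: 0.995
grip_force: 0.0
```

```bash
python3 -c "
from h import *
o,r=st()
g=o['ee_pos']+.006*r[:,2]; print(np.array([.510,.3548,.042])-g)
t=bot.camera('top');s=bot.camera('side')
cv2.imwrite('pics/g2.png',np.hstack([crop(t,110,180,120),crop(s,140,130,120)]))
print([b for b in blobs(t,0,smin=180) if 140<b[0][0]<180],[b for b in blobs(s,0,smin=180) if 198<b[0][0]<220])"
```

```text
t 6.92 tcp [0.5084 0.3515 0.0493] gp [0.5108 0.355  0.045 ] 
z [ 0.4019  0.5723 -0.7148] y [ 0.8195 -0.5731  0.0019] q [ 0.2455  0.2898  2.1059  1.3626  0.4865 -0.3219] F [ 0.1732 -0.1044 -0.0812] open 0.995 grip 0.0
[-0.0008 -0.0002 -0.003 ]
[([162.3, 238.9], 29)] []
```

View pics/g2.png

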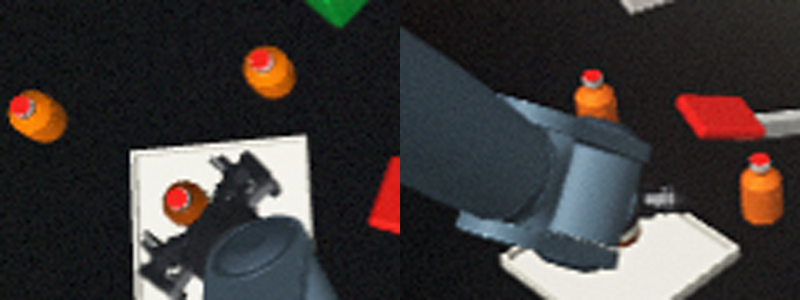

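The vial at (180,200) in the crop sits unmoved between the open fingers. Lower 4 mm and close.

step_arm(
  increments="0 0 -0.4 0 0 0;0 0 0 0 0 0",
)

```text
clock: 7.28
ee_pos: [0.5084, 0.3499, 0.0452]
tcp_rot: [-2.33, -1.211, -0.953]
wrist_force: [-0.1, 0.2, -0.0]
opening: 0.994
grip_force: 0.0
```

step_arm(
  increments="0 0 0 0 0 0;0 0 0 0 0 0;0 0 0 0 0 0;0 0 0 0 0 0;0 0 0 0 0 0;0 0 0 0 0 0",
  jaw=3,
)

```text
clock: 8.02
ee_pos: [0.5087, 0.3502, 0.045]
tcp_rot: [-2.33, -1.211, -0.953]
wrist_force: [-1.5, -1.1, 4.1]
opening: 0.476
grip_force: 60.6
```

```bash
python3 -c "
from h import *
o,r=st()
t=bot.camera('top')
b=[b for b in blobs(t,0,smin=180) if 140<b[0][0]<180];print(b,[onz('top',x[0],.078) for x in b])"
```

```text
t 8.03 tcp [0.5087 0.3502 0.045 ] gp [0.5112 0.3536 0.0407] 
z [ 0.404   0.5714 -0.7144] y [ 0.8179 -0.5753  0.0024] q [ 0.2431  0.2992  2.106   1.3822  0.4843 -0.3437] F [-1.479  -1.0945  4.1074] open 0.476 grip 60.6
[([162.6, 238.2], 30)] [array([0.5128, 0.3537, 0.078 ])]
```

step_arm(
  increments="0 0 1.5 0 0 0;-0.5 0 3 0 0 0;-1 0 4 0 0 0;-1 0 4 0 0 0;-1 0 4 0 0 0;-1 0 4.5 0 0 0;-1 0 4.5 0 0 0;-1 0 4.5 0 0 0;-1 0 4.5 0 0 0;-1 0 4.5 0 0 0",
)

```text
clock: 9.32
ee_pos: [0.4225, 0.3499, 0.4346]
tcp_rot: [-2.332, -1.212, -0.949]
wrist_force: [0.7, 1.1, -1.0]
opening: 0.474
grip_force: 60.6
```

```bash
python3 -c "
from h import *
o,r=st()
t=bot.camera('top');s=bot.camera('side')
cv2.imwrite('pics/g3.png',np.hstack([cv2.resize(t,(400,300)),cv2.resize(s,(400,300))]))
"
```

```text
t 9.32 tcp [0.4225 0.3499 0.4346] gp [0.425  0.3533 0.4303] 
z [ 0.4021  0.5702 -0.7164] y [ 0.8181 -0.5751  0.0014] q [ 0.2978 -0.4707  2.0111  0.5277  1.0126  0.763 ] F [ 0.6939  1.0866 -0.9553] open 0.474 grip 60.6
```

View pics/g3.png

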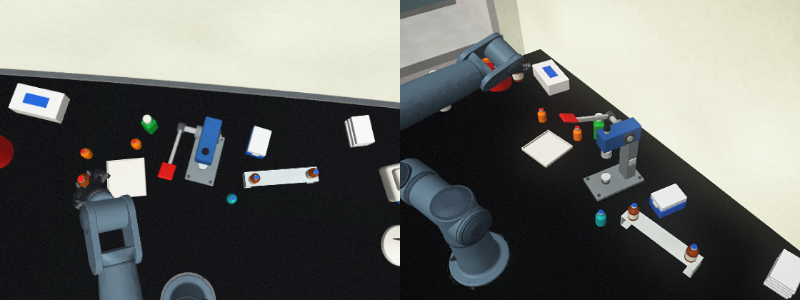

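The vial is held (red cap at (81,180) in the left half) and the tray is empty. Sweep over the lever.

step_arm(
  increments="0 -3 0 0 0 -3.15;0 -5 0 0 0 -3.15;0 -5 0 0 0 -3.15;0 -5 0 0 0 -3.15;0 -5 0 0 0 -3.15;0 -5 0 0 0 -3.15;0 -5 0 0 0 -3.15;0 -5 0 0 0 -3.15;0 -5 0 0 0 -3.15;0 -4 0 0 0 -3.15",
)

```text
clock: 10.68
ee_pos: [0.423, -0.122, 0.4325]
tcp_rot: [-2.72, -0.557, -1.107]
wrist_force: [0.9, -0.4, -0.7]
opening: 0.475
grip_force: 61.0
```

```bash
python3 -c "
from h import *
o,r=st();g=o['ee_pos']+.006*r[:,2]
print(np.array([.575,-.0155,.095])-g, np.arctan2(r[1,2],r[0,2]))
s=bot.camera('side')
m=s[215:275,255:325].astype(int).min(2)
m2=(m>170).astype(np.uint8)
n,_,a,c=cv2.connectedComponentsWithStats(m2)
for i in range(1,n):
  if a[i,4]>30: print(c[i]+[255,215],a[i])
from scipy.ndimage import center_of_mass
cv2.imwrite('pics/tab.png',crop(s,255,205,80,800,600))
"
```

```text
t 10.68 tcp [ 0.423  -0.122   0.4325] gp [ 0.4268 -0.1203  0.4282] 
z [ 0.6419  0.2753 -0.7157] y [ 0.3936 -0.9193 -0.0007] q [-0.9368 -0.6681  2.1345  0.7513  1.4878  0.2383] F [ 0.883  -0.4116 -0.7123] open 0.475 grip 61.0
[ 0.1482  0.1048 -0.3332] 0.4052070155377973
[287.7217 246.7304] [ 27  27  13  11 115]
```

View pics/tab.png

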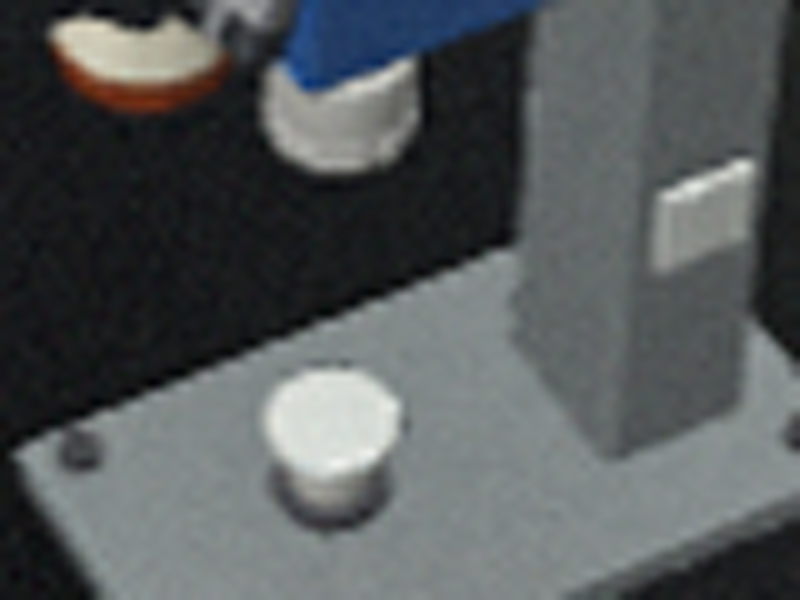

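Disc centre in the crop at (333,421), i.e. native (287.8,246.7); the vial's underside is visible upper left. Now compute and descend.

```bash
python3 -c "
from h import *
np.set_printoptions(precision=4,suppress=True)
print(onz('side',(287.75,246.7),.055))"
```

```text
[ 0.5749 -0.0136  0.055 ]
```

step_arm(
  increments="0.6 1.2 -2 0 0 0;0.8 1.2 -4 0 0 0;0.8 1.2 -4 0 0 0;0.8 1.2 -4 0 0 0;0.8 0.8 -4 0 0 0;0.8 0.5 -4 0 0 0;0.5 0.3 -4 0 0 0;0.5 0.2 -4 0 0 0;0 0 -1.8 0 0 0;0 0 0 0 0 0",
)

```text
clock: 11.98
ee_pos: [0.4776, -0.0524, 0.1137]
tcp_rot: [-2.718, -0.561, -1.101]
wrist_force: [0.4, 0.7, -1.4]
opening: 0.471
grip_force: 61.0
```

```bash
python3 -c "
from h import *
o,r=st();g=o['ee_pos']+.006*r[:,2]
print(np.array([.5755,-.0155,.0947])-g)
t=bot.camera('top');s=bot.camera('side')
cap=np.array([g[0],g[1],g[2]+.0373])
print('pred cap px',px('top',cap),px('side',cap))
print(blobs(t,0,smin=150),blobs(s,0,smin=150))
cv2.imwrite('pics/h1.png',np.hstack([crop(t,220,170,120),crop(s,220,190,120)]))
"
```

```text
t 11.97 tcp [ 0.4776 -0.0524  0.1137] gp [ 0.4814 -0.0508  0.1094] 
z [ 0.6384  0.279  -0.7174] y [ 0.3972 -0.9177 -0.0035] q [-0.6643 -0.1614  2.4138  1.0536  0.7831 -0.245 ] F [ 0.3845  0.6553 -1.3875] open 0.471 grip 61.0
[ 0.0941  0.0353 -0.0147]
pred cap px [[295.2866 258.2462]] [[270.0541 249.2594]]
[([7.5, 212.3], 668), ([187.5, 197.2], 27), ([115.5, 211.0], 26), ([233.2, 239.4], 487), ([295.7, 257.5], 39)] [([134.7, 104.2], 1724), ([196.9, 151.9], 15), ([235.1, 164.7], 292), ([247.3, 177.2], 21), ([271.2, 249.0], 29)]
```

View pics/h1.png

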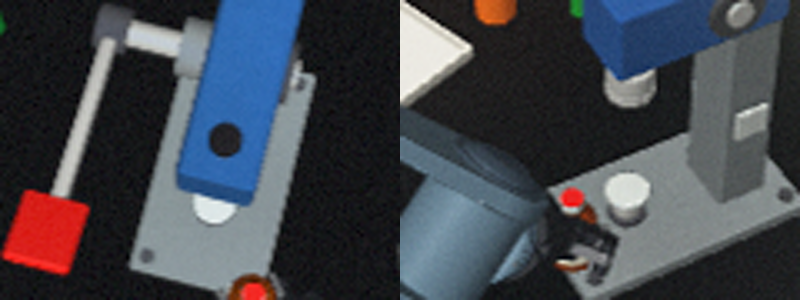

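The vial (cap at (252,292) in the left crop) is in front of the table disc (627,190 in the right crop), upright.

```bash
python3 -c "
from h import *
np.set_printoptions(precision=4,suppress=True)
p,e=tri((295.7,257.5),(271.2,249.0));print('cap',p,e, onz('top',(295.7,257.5),.1467),onz('side',(271.2,249.0),.1467))
print('disc front edge top',onz('top',(283.9,237.2),.055))
print('disc px if', px('top',[[.555,-.0126,.055]]), px('side',[[.575,-.0155,.055]]))
# bell mouth bottom ellipse: front rim in side crop
print('bell px', px('side',[[.575,-.0155,.185]]))
for yaw in(-.145,):
  c,s=np.cos(yaw),np.sin(yaw)
  d=np.array([.4916-.575,.1126+.0155]);print('pad in crimper',c*d[0]+s*d[1],-s*d[0]+c*d[1])
  for x,y in((-.075,.065),(-.075,-.065),(.155,-.065)): print(px('side',[[.575+c*x-s*y,-.0155+s*x+c*y,.018]]),px('top',[[.575+c*x-s*y,-.0155+s*x+c*y,.018]]))
"
```

```text
cap [ 0.484  -0.0519  0.1469] 0.0007824621415800535 [ 0.4836 -0.0518  0.1467] [ 0.4844 -0.052   0.1467]
disc front edge top [ 0.5538 -0.0148  0.055 ]
disc px if [[283.2355 236.7421]] [[288.1817 247.064 ]]
bell px [[288.9903 216.9798]]
pad in crimper -0.10103427279567613 0.11470503790439587
[[256.1283 249.9072]] [[258.9121 250.497 ]]
[[276.9802 279.9723]] [[299.0174 260.1156]]
[[342.2988 249.9886]] [[314.5866 191.4721]]
```

step_arm(
  increments="1 0.4 -0.2 0 0 0;1.5 0.6 -0.2 0 0 0;1.5 0.6 -0.2 0 0 0;1.5 0.6 -0.2 0 0 0;1.5 0.6 -0.2 0 0 0;1.2 0.5 -0.2 0 0 0;0.9 0.4 0 0 0 0;0 0 0 0 0 0",
)

```text
clock: 13.08
ee_pos: [0.571, -0.0166, 0.105]
tcp_rot: [-2.719, -0.565, -1.11]
wrist_force: [0.8, 0.2, -1.5]
opening: 0.473
grip_force: 61.0
```

```bash
python3 -c "
from h import *
o,r=st();g=o['ee_pos']+.006*r[:,2]
s=bot.camera('side');t=bot.camera('top')
v=g+[.0026,-.0011,0];print('err',np.array([.575,-.0143,.0917])-v)
B=[b for b in blobs(s,0,smin=150) if 270<b[0][0]<310];print(B,[onz('side',b[0],g[2]+.0373) for b in B])
cv2.imwrite('pics/h2.png',np.hstack([crop(t,220,170,120),crop(s,255,205,80)]))
"
```

```text
t 13.07 tcp [ 0.571  -0.0166  0.105 ] gp [ 0.5749 -0.0149  0.1007] 
z [ 0.6427  0.2765 -0.7145] y [ 0.3977 -0.9175  0.0027] q [-0.4508  0.0732  2.214   1.1479  0.6187 -0.1888] F [ 0.7753  0.231  -1.4966] open 0.473 grip 61.0
err [-0.0025  0.0017 -0.009 ]
[([289.0, 228.0], 31)] [array([ 0.5765, -0.0151,  0.138 ])]
```

View pics/h2.png

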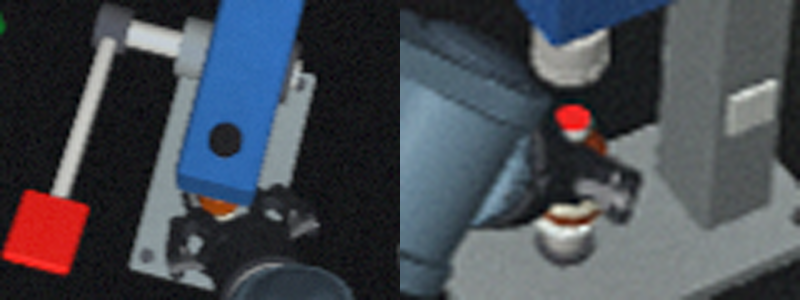

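Vial is above the table (cap at (572,117), table stem at (565,243) in the crop). Small correction and lower.

step_arm(
  increments="-0.1 0.1 -0.2 0 0 0;-0.1 0 -0.3 0 0 0;0 0 -0.2 0 0 0;0 0 0 0 0 0",
)

```text
clock: 13.68
ee_pos: [0.5682, -0.0159, 0.0973]
tcp_rot: [-2.719, -0.563, -1.109]
wrist_force: [-0.0, -0.6, -1.2]
opening: 0.478
grip_force: 61.0
```

step_arm(
  increments="0 0 -0.08 0 0 0;0 0 0 0 0 0",
)

```text
clock: 13.92
ee_pos: [0.5685, -0.0159, 0.0969]
tcp_rot: [-2.719, -0.564, -1.11]
wrist_force: [0.4, 0.8, -1.3]
opening: 0.474
grip_force: 61.0
```

```bash
python3 -c "
from h import *
o,r=st();g=o['ee_pos']+.006*r[:,2]
s=bot.camera('side')
B=[b for b in blobs(s,0,smin=150) if 270<b[0][0]<310];print(B,[onz('side',b[0],g[2]+.0373) for b in B])
"
```

```text
t 13.93 tcp [ 0.5685 -0.0159  0.0969] gp [ 0.5723 -0.0142  0.0926] 
z [ 0.6425  0.2762 -0.7148] y [ 0.3969 -0.9178  0.0022] q [-0.4517  0.0872  2.2199  1.1729  0.6111 -0.2195] F [ 0.3988  0.8204 -1.3416] open 0.474 grip 61.0
[([288.1, 230.1], 30)] [array([ 0.5741, -0.0142,  0.1299])]
```

step_arm(
  increments="0 0 -0.05 0 0 0;0 0 -0.05 0 0 0;0 0 0 0 0 0",
)

```text
clock: 14.35
ee_pos: [0.5686, -0.0159, 0.096]
tcp_rot: [-2.719, -0.564, -1.11]
wrist_force: [0.5, -0.3, -0.0]
opening: 0.473
grip_force: 61.2
```

step_arm(
  increments="0 0 -0.05 0 0 0;0 0 -0.05 0 0 0;0 0 0 0 0 0",
)

```text
clock: 14.72
ee_pos: [0.5692, -0.0159, 0.096]
tcp_rot: [-2.717, -0.564, -1.112]
wrist_force: [-2.7, 0.1, 5.8]
opening: 0.475
grip_force: 61.8
```

step_arm(
  increments="0 0 0.05 0 0 0;0 0 0 0 0 0",
)

```text
clock: 14.98
ee_pos: [0.569, -0.016, 0.096]
tcp_rot: [-2.719, -0.564, -1.111]
wrist_force: [0.3, 0.4, 3.6]
opening: 0.472
grip_force: 61.4
```

step_arm(
  increments="0 0 0 0 0 0;0 0 0 0 0 0;0 0 0 0 0 0;0 0 0 0 0 0;0 0 0 0 0 0",
  jaw=8.5,
)

```text
clock: 15.6
ee_pos: [0.5684, -0.0159, 0.0953]
tcp_rot: [-2.719, -0.564, -1.109]
wrist_force: [-0.0, -0.4, -0.4]
opening: 0.998
grip_force: 0.0
```

```bash
python3 -c "
from h import *
o,r=st()
s=bot.camera('side')
B=[b for b in blobs(s,0,smin=150) if 270<b[0][0]<310];print(B,[onz('side',b[0],.129) for b in B])
"
```

```text
t 15.6 tcp [ 0.5684 -0.0159  0.0953] gp [ 0.5722 -0.0142  0.091 ] 
z [ 0.6424  0.2762 -0.7149] y [ 0.397  -0.9178  0.0021] q [-0.4517  0.0908  2.22    1.1776  0.6097 -0.2253] F [-0.0438 -0.3931 -0.3797] open 0.998 grip 0.0
[([288.2, 230.4], 33)] [array([ 0.5741, -0.0147,  0.129 ])]
```

Released, with the cap still at the table centre to within 1 mm. Withdraw along the fingers.

step_arm(
  increments="-0.64 -0.28 0.7 0 0 0;-1.28 -0.55 1.43 0 0 0;-1.28 -0.55 1.43 0 0 0;-1.28 -0.55 1.43 0 0 0;-1.28 -0.55 1.43 0 0 0;-1.28 -0.55 1.43 0 0 0;-1.28 -0.55 1.43 0 0 0;-1.28 -0.55 1.43 0 0 0;-1.28 -0.55 2 0 0 0",
)

```text
clock: 16.77
ee_pos: [0.4586, -0.0626, 0.2226]
tcp_rot: [-2.719, -0.563, -1.108]
wrist_force: [0.5, 0.5, 0.7]
opening: 0.994
grip_force: 0.0
```

step_arm(
  increments="-1 0 3 0 0 0;-1 0 3 0 0 0;-1 0 4 -4 9.3 0;0 0 4 -4 9.3 0;0 0 4 -4 9.3 0;0 2 4 -4 9.3 0;1 3 2 -1.7 4 0;1 3 0 0 0 0;1 3 0 0 0 0;0 0 0 0 0 0",
  jaw=0,
)

```text
clock: 18.02
ee_pos: [0.4593, 0.0483, 0.4625]
tcp_rot: [3.074, 0.641, -0.013]
wrist_force: [-0.2, 0.0, 0.3]
opening: 0.003
grip_force: 0.0
```

```bash
python3 -c "
from h import *
o,r=st();print('to pad top:',np.array([.491,.109,.375])-o['ee_pos'])
s=bot.camera('side')
B=[b for b in blobs(s,0,smin=150) if 260<b[0][0]<310];print(B,[onz('side',b[0],.129) for b in B])
"
```

```text
t 18.02 tcp [0.4593 0.0483 0.4625] gp [0.4592 0.0483 0.4565] 
z [-0.0079 -0.0035 -1.    ] y [ 0.3998 -0.9166  0.0001] q [-0.1391 -0.2963  1.7221 -0.0046  1.7231  1.0198] F [-0.2004  0.0409  0.3387] open 0.003 grip 0.0
to pad top: [ 0.0317  0.0607 -0.0875]
[([288.4, 230.2], 31)] [array([ 0.575 , -0.0144,  0.129 ])]
```

step_arm(
  increments="1.6 3 0 0 0 0;1.6 3.1 0 0 0 0;0 0 -3 0 0 0;0 0 -3 0 0 0;0 0 -2.7 0 0 0;0 0 0 0 0 0",
)

```text
clock: 18.82
ee_pos: [0.4905, 0.1071, 0.3733]
tcp_rot: [3.076, 0.635, -0.02]
wrist_force: [0.2, -0.4, -0.2]
opening: -0.005
grip_force: 0.0
```

step_arm(
  increments="0 0 -1 0 0 0;0 0 -1 0 0 0;0 0 -1.5 0 0 0;0 0 -1.5 0 0 0;0 0 -1.5 0 0 0",
)

```text
clock: 19.45
ee_pos: [0.4924, 0.1084, 0.3134]
tcp_rot: [3.074, 0.638, -0.007]
wrist_force: [-2.5, 0.3, 9.0]
opening: 0.003
grip_force: 4.7
```

```bash
python3 -c "
from h import *
o,r=st()
t=bot.camera('top');s=bot.camera('side')
cv2.imwrite('pics/l1.png',np.hstack([crop(t,200,170,120),crop(s,200,130,140)]))"
```

```text
t 19.45 tcp [0.4924 0.1084 0.3134] gp [0.4924 0.1084 0.3074] 
z [-0.0038 -0.0025 -1.    ] y [ 0.3977 -0.9175  0.0008] q [-0.0073 -0.1463  1.8595 -0.0026  1.4323  1.1548] F [-2.5094  0.3001  9.0115] open 0.003 grip 4.7
```

View pics/l1.png

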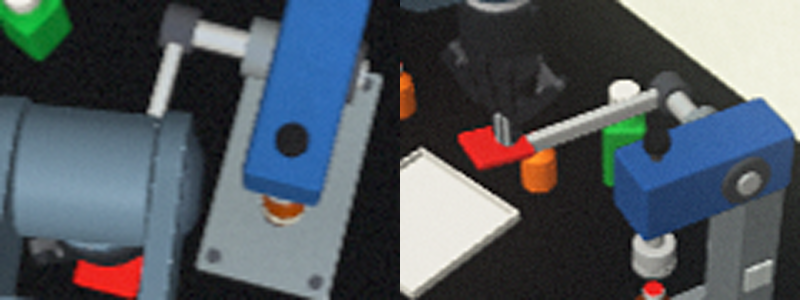

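The fingertips at (503,130) press the pad near its inner half; the bell comes down on the vial. Push on, edging forward.

step_arm(
  increments="-0.25 0 -1.5 0 0 0;-0.25 0 -1.5 0 0 0;-0.2 0 -1.5 0 0 0;-0.1 0 -1.5 0 0 0;0 0 -1.5 0 0 0;0 0 -1.3 0 0 0;0 0 -0.5 0 0 0;0 0 0 0 0 0",
)

```text
clock: 20.55
ee_pos: [0.487, 0.1078, 0.2217]
tcp_rot: [3.072, 0.637, 0.002]
wrist_force: [1.0, 0.1, 10.5]
opening: 0.003
grip_force: 4.9
```

step_arm(
  increments="0 0 -0.3 0 0 0;0 0 -0.2 0 0 0;0 0 0 0 0 0",
)

```text
clock: 20.92
ee_pos: [0.4874, 0.1078, 0.2172]
tcp_rot: [3.072, 0.637, 0.004]
wrist_force: [2.5, -0.5, 11.8]
opening: -0.002
grip_force: 5.0
```

```bash
python3 -c "
from h import *
st()
s=bot.camera('side')
print([b for b in blobs(s,0,smin=150)])
cv2.imwrite('pics/l2.png',np.hstack([crop(s,200,130,140)]))"
```

```text
t 20.93 tcp [0.4874 0.1078 0.2172] gp [0.4874 0.1078 0.2112] 
z [ 0.0036 -0.0039 -1.    ] y [ 0.3975 -0.9176  0.005 ] q [-0.008  -0.0752  1.9736 -0.0041  1.2396  1.1553] F [ 2.5443 -0.5171 11.8459] open -0.002 grip 5.0
[([134.3, 96.5], 1083), ([242.2, 204.8], 188)]
```

View pics/l2.png

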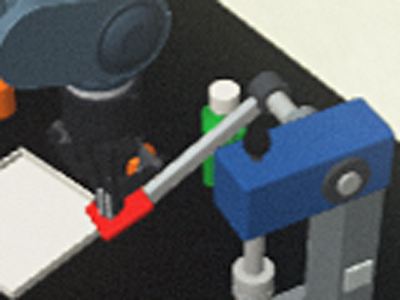

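The pad (120,215) is nearly down and the bell is over the cap. Press until the force jumps.

step_arm(
  increments="0 0 -0.2 0 0 0;0 0 -0.2 0 0 0;0 0 0 0 0 0",
)

```text
clock: 21.35
ee_pos: [0.4874, 0.1078, 0.2132]
tcp_rot: [3.072, 0.637, 0.004]
wrist_force: [0.8, -1.2, 11.1]
opening: -0.001
grip_force: 5.0
```

step_arm(
  increments="0 0 -0.2 0 0 0;0 0 -0.1 0 0 0;0 0 0 0 0 0",
)

```text
clock: 21.72
ee_pos: [0.4879, 0.1078, 0.2125]
tcp_rot: [3.071, 0.637, 0.005]
wrist_force: [-4.7, -2.3, 23.3]
opening: 0.002
grip_force: 11.5
```

At the stop. Let it up.

step_arm(
  increments="0 0 0 0 0 0;0 0 0.8 0 0 0;0 0 1.5 0 0 0;0 0 1.5 0 0 0;0 0 1.5 0 0 0;0 0 1.5 0 0 0;0 0 1.5 0 0 0;0 0 1.5 0 0 0;0 0 1.5 0 0 0;0 0 1.5 0 0 0",
)

```text
clock: 22.98
ee_pos: [0.4845, 0.108, 0.3348]
tcp_rot: [3.074, 0.637, -0.009]
wrist_force: [2.8, -0.6, 2.5]
opening: 0.002
grip_force: 1.6
```

step_arm(
  increments="0 0 1.5 0 0 0;0 0 1.5 0 0 0;0 0 1.5 0 0 0;0 0 2 0 0 0;0 0 3 0 0 0;0 0 3 0 0 0;-1 -2 2 0 0 0;-1 -4 0 0 0 0;-1 -4 0 0 0 0;0 0 0 0 0 0",
)

```text
clock: 24.22
ee_pos: [0.453, 0.0068, 0.4788]
tcp_rot: [3.076, 0.632, -0.014]
wrist_force: [0.4, 0.8, -0.1]
opening: 0.0
grip_force: 0.0
```

```bash
python3 -c "
from h import *
o,r=st();print('d to retract pose',np.array([.4586,-.0626,.2226])-o['ee_pos'])
s=bot.camera('side')
B=blobs(s,0,smin=150);print(B,[onz('side',b[0],.129) for b in B if 270<b[0][0]<310])"
```

```text
t 24.23 tcp [0.453  0.0068 0.4788] gp [0.4529 0.0068 0.4728] 
z [-0.0084 -0.0028 -1.    ] y [ 0.3945 -0.9189 -0.0007] q [-0.2337 -0.3167  1.7095 -0.0048  1.7563  0.9307] F [ 0.3689  0.7968 -0.1276] open 0.0 grip 0.0
d to retract pose [ 0.0056 -0.0694 -0.2562]
[([139.7, 120.8], 357), ([196.9, 151.9], 15), ([235.1, 164.6], 290), ([247.3, 177.2], 21), ([288.4, 230.2], 31)] [array([ 0.575 , -0.0144,  0.129 ])]
```

Lever pixel is back at rest and the vial unmoved. Lean again and go back.

step_arm(
  increments="0 -3 -2 0 0 0;0 -4 -3 4 -9.3 0;-1 0 -3 4 -9.3 0;-1 0 -3 4 -9.3 0;0 0 -3 4 -9.3 0;0 0 -3 1.7 -4 0;1 0 -3 0 0 0;1 0 -3 0 0 0;0.5 0 -2.5 0 0 0;0 0 0 0 0 0",
  jaw=8.5,
)

```text
clock: 25.52
ee_pos: [0.458, -0.0599, 0.2215]
tcp_rot: [-2.715, -0.564, -1.103]
wrist_force: [0.4, 0.5, 0.3]
opening: 0.995
grip_force: 0.0
```

```bash
python3 -c "
from h import *
o,r=st();d=np.array([.5690,-.0157,.0965])-o['ee_pos'];print(d*100,r.T@d*100)"
```

```text
t 25.52 tcp [ 0.458  -0.0599  0.2215] gp [ 0.4619 -0.0582  0.2172] 
z [ 0.6389  0.2809 -0.7162] y [ 0.3996 -0.9167 -0.0032] q [-0.7217 -0.481   2.4071  0.8384  1.0183  0.0515] F [0.3999 0.5422 0.2547] open 0.995 grip 0.0
[ 11.0962   4.4172 -12.5041] [-0.1764  0.4237 17.2853]
```

step_arm(
  increments="0.17 -0.4 0 0 0 0;1.37 0.6 -1.56 0 0 0;1.37 0.6 -1.56 0 0 0;1.37 0.6 -1.56 0 0 0;1.37 0.6 -1.56 0 0 0;1.37 0.6 -1.56 0 0 0;1.37 0.6 -1.56 0 0 0;1.37 0.6 -1.56 0 0 0;1.37 0.6 -1.56 0 0 0;0 0 0 0 0 0",
)

```text
clock: 26.78
ee_pos: [0.5709, -0.0176, 0.0993]
tcp_rot: [-2.718, -0.566, -1.11]
wrist_force: [-0.8, -0.6, -0.5]
opening: 0.996
grip_force: 0.0
```

```bash
python3 -c "
from h import *
o,r=st();d=np.array([.5690,-.0157,.0965])-o['ee_pos'];print(d*100,r.T@d*100)
s=bot.camera('side')
B=blobs(s,0,smin=150);print([(b,onz('side',b[0],.129)) for b in B if 270<b[0][0]<310])"
```

```text
t 26.77 tcp [ 0.5709 -0.0176  0.0993] gp [ 0.5748 -0.016   0.095 ] 
z [ 0.6427  0.2772 -0.7142] y [ 0.3981 -0.9173  0.0023] q [-0.4534  0.0876  2.2134  1.1655  0.6156 -0.2125] F [-0.7955 -0.5686 -0.514 ] open 0.996 grip 0.0
[-0.1912  0.1923 -0.2765] [-0.2637 -0.2531  0.1279]
[(([288.7, 230.0], 27), array([ 0.5762, -0.0144,  0.129 ]))]
```

step_arm(
  increments="-0.15 0.2 -0.25 0 0 0;0 0 0 0 0 0",
)

```text
clock: 27.08
ee_pos: [0.5683, -0.0158, 0.0967]
tcp_rot: [-2.719, -0.564, -1.111]
wrist_force: [-0.0, -0.5, 0.2]
opening: 0.994
grip_force: 0.0
```

step_arm(
  increments="0 0 0 0 0 0;0 0 0 0 0 0;0 0 0 0 0 0;0 0 0 0 0 0;0 0 0 0 0 0;0 0 0 0 0 0",
  jaw=3,
)

```text
clock: 27.82
ee_pos: [0.5688, -0.0158, 0.0966]
tcp_rot: [-2.719, -0.564, -1.111]
wrist_force: [-2.5, 0.1, 4.9]
opening: 0.477
grip_force: 60.6
```

```bash
python3 -c "
from h import *
o,r=st();g=o['ee_pos']+.006*r[:,2]
s=bot.camera('side')
B=blobs(s,0,smin=150);print([(b,onz('side',b[0],.129)-g) for b in B if 270<b[0][0]<310])"
```

```text
t 27.82 tcp [ 0.5688 -0.0158  0.0966] gp [ 0.5726 -0.0142  0.0923] 
z [ 0.6431  0.2761 -0.7143] y [ 0.397  -0.9178  0.0027] q [-0.4514  0.0884  2.2196  1.1754  0.6104 -0.2222] F [-2.5405  0.1093  4.8928] open 0.477 grip 60.6
[(([288.2, 230.1], 31), array([0.0022, 0.0004, 0.0367]))]
```

step_arm(
  increments="0 0 0.4 0 0 0;0 0 0.4 0 0 0;-1 -0.43 0.2 0 0 0;-1.84 -0.79 0.2 0 0 0;-1.84 -0.79 0.2 0 0 0;-1.84 -0.79 0.3 0 0 0;-1.84 -0.79 1 0 0 0;-1.84 -0.79 3 0 0 0;-1 -0.5 4 0 0 0;0 0 4 0 0 0",
)

```text
clock: 29.12
ee_pos: [0.4551, -0.0647, 0.2334]
tcp_rot: [-2.721, -0.562, -1.108]
wrist_force: [1.2, -0.7, 0.4]
opening: 0.47
grip_force: 60.7
```

```bash
python3 -c "
from h import *
o,r=st();g=o['ee_pos']+.006*r[:,2];print((np.array([.552,-.357,.20])-g-[.002,0,0])*100)"
```

```text
t 29.12 tcp [ 0.4551 -0.0647  0.2334] gp [ 0.4589 -0.063   0.2291] 
z [ 0.642   0.2751 -0.7157] y [ 0.3955 -0.9184  0.0018] q [-0.7377 -0.5103  2.4023  0.8246  1.0459  0.0685] F [ 1.162  -0.7102  0.3653] open 0.47 grip 60.7
[  9.1088 -29.3987  -2.9095]
```

step_arm(
  increments="0.5 -2 0.5 0 0 -1.6;1.1 -4 0 0 0 -1.6;1.1 -4 0 0 0 -1.6;1.1 -4 0 0 0 -1.6;1.1 -4 0 0 0 -1.6;1.1 -4 0 0 0 -1.6;1.1 -4 0 0 0 -1.6;1 -2.4 0 0 0 -1.6;1 -1 -1.5 0 0 0;0 0 0 0 0 0",
)

```text
clock: 30.38
ee_pos: [0.5463, -0.3584, 0.2193]
tcp_rot: [-2.834, -0.26, -1.15]
wrist_force: [-0.3, 0.1, -1.9]
opening: 0.477
grip_force: 60.8
```

```bash
python3 -c "
from h import *
o,r=st();g=o['ee_pos']+.006*r[:,2];print((np.array([.552,-.357,.1])-g)*100)
t=bot.camera('top');s=bot.camera('side')
b1=[b for b in blobs(t,0,smin=150) if b[0][0]>300];b2=[b for b in blobs(s,0,smin=150) if b[0][0]>300];print(b1,b2)
if b1 and b2: p=tri(b1[0][0],b2[0][0]);print(p,p[0]-g)"
```

```text
t 30.38 tcp [ 0.5463 -0.3584  0.2193] gp [ 0.5504 -0.3576  0.215 ] 
z [ 0.6851  0.1299 -0.7168] y [ 0.1833 -0.9831 -0.003 ] q [-0.9902  0.1294  1.8896  0.882   0.9868 -0.0613] F [-0.3281  0.111  -1.9376] open 0.477 grip 60.8
[  0.1582   0.0625 -11.5029]
[([415.2, 237.2], 44)] [([375.2, 286.8], 44)]
(array([ 0.5528, -0.3584,  0.2516]), np.float64(0.0008952751920735837)) [ 0.0024 -0.0008  0.0365]
```

step_arm(
  increments="0 0 -1.5 0 0 0;0 0 -2 0 0 0;0 0 -2 0 0 0;0 0 -2 0 0 0;0 0 -1.5 0 0 0;0 0 -1 0 0 0;0 0 -0.7 0 0 0;0 0 -0.4 0 0 0;0 0 0 0 0 0",
)

```text
clock: 31.6
ee_pos: [0.5475, -0.3585, 0.1122]
tcp_rot: [-2.836, -0.265, -1.157]
wrist_force: [0.6, 0.3, -0.5]
opening: 0.473
grip_force: 60.8
```

```bash
python3 -c "
from h import *
o,r=st();g=o['ee_pos']+.006*r[:,2];print('base z',g[2]-.0373, 'xy',g[:2]+[.0024,-.0008])"
```

```text
t 31.6 tcp [ 0.5475 -0.3585  0.1122] gp [ 0.5516 -0.3578  0.1079] 
z [ 0.6878  0.127  -0.7147] y [ 0.184  -0.9829  0.0025] q [-0.9888  0.3054  1.9175  1.012   0.8633 -0.2747] F [ 0.6202  0.3216 -0.5213] open 0.473 grip 60.8
base z 0.07064575929310224 xy [ 0.554  -0.3586]
```

step_arm(
  increments="-0.1 0 -0.4 0 0 0;0 0 -0.4 0 0 0;0 0 -0.1 0 0 0;0 0 0 0 0 0",
)

```text
clock: 32.1
ee_pos: [0.5464, -0.3584, 0.103]
tcp_rot: [-2.835, -0.264, -1.157]
wrist_force: [0.1, 0.4, -0.3]
opening: 0.477
grip_force: 60.8
```

step_arm(
  increments="0 0 -0.05 0 0 0;0 0 -0.05 0 0 0;0 0 0 0 0 0",
)

```text
clock: 32.48
ee_pos: [0.5464, -0.3585, 0.1021]
tcp_rot: [-2.836, -0.264, -1.157]
wrist_force: [-0.0, -0.1, -0.9]
opening: 0.475
grip_force: 60.8
```

step_arm(
  increments="0 0 -0.05 0 0 0;0 0 -0.05 0 0 0;0 0 0 0 0 0",
)

```text
clock: 32.85
ee_pos: [0.5466, -0.3586, 0.1016]
tcp_rot: [-2.835, -0.265, -1.158]
wrist_force: [-1.0, 0.7, 1.9]
opening: 0.475
grip_force: 60.8
```

Contact (force turned upward, height as expected). Release and withdraw along the fingers.

step_arm(
  increments="0 0 0 0 0 0;0 0 0 0 0 0;0 0 0 0 0 0;0 0 0 0 0 0;0 0 0 0 0 0",
  jaw=8.5,
)

```text
clock: 33.48
ee_pos: [0.5464, -0.3585, 0.1011]
tcp_rot: [-2.836, -0.264, -1.157]
wrist_force: [0.0, -0.5, 0.0]
opening: 0.998
grip_force: 0.0
```

step_arm(
  increments="-0.7 -0.13 0.7 0 0 0;-1.37 -0.25 1.43 0 0 0;-1.37 -0.25 1.43 0 0 0;-1.37 -0.25 1.43 0 0 0;-1.37 -0.25 1.43 0 0 0;-1.37 -0.25 1.43 0 0 0;-1.37 -0.25 1.43 0 0 0;-1.37 -0.25 2 0 0 0;-1 0 3 0 0 0;0 0 0 0 0 0",
)

```text
clock: 34.72
ee_pos: [0.4334, -0.3787, 0.2469]
tcp_rot: [-2.84, -0.266, -1.161]
wrist_force: [0.2, 0.5, -0.2]
opening: 0.992
grip_force: 0.0
```

```bash
python3 -c "
from h import *
st()
t=bot.camera('top');s=bot.camera('side')
print(blobs(t,0,smin=150),blobs(s,0,smin=150))
b1=[b for b in blobs(t,0,smin=150) if b[0][0]>300];b2=[b for b in blobs(s,0,smin=150) if b[0][0]>300]
if b1 and b2: print(tri(b1[0][0],b2[0][0]))
cv2.imwrite('pics/f.png',np.hstack([crop(t,330,200,130),crop(s,300,240,160)]))"
```

```text
t 34.73 tcp [ 0.4334 -0.3787  0.2469] gp [ 0.4375 -0.378   0.2426] 
z [ 0.6894  0.1222 -0.714 ] y [ 0.1827 -0.9831  0.0081] q [-1.207  -0.048   2.0183  0.8479  1.1609 -0.1749] F [ 0.1842  0.522  -0.1793] open 0.992 grip 0.0
[([7.5, 212.2], 668), ([187.5, 197.2], 27), ([115.5, 211.0], 28), ([233.2, 239.4], 487), ([402.1, 243.9], 36)] [([146.4, 104.7], 728), ([196.9, 151.9], 15), ([235.1, 164.7], 290), ([247.5, 177.2], 20), ([368.5, 314.9], 46)]
(array([ 0.5523, -0.3588,  0.1345]), np.float64(7.591233952683293e-05))
```

View pics/f.png

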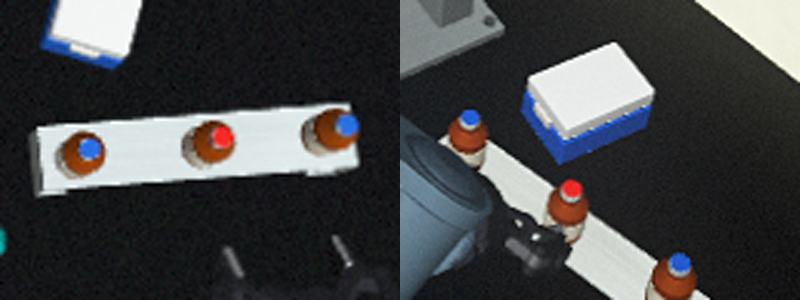

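The red-topped vial stands mid-riser (cap at (222,137) in the left crop), midway between the two blue ones; its cap measures (0.552, -0.359, 0.1345), the lever is up and the hand is clear.

```bash
python3 -c "
from plant import bot
print(bot.finish_job())"
```

```text
the job is handed in; nothing more can be done
None
```

I loaded and crimped the vial, then stood it on the riser about 2 mm from its centre, with the lever back up; the job is handed in at about 35 s, but the hand-in returned no verdict.

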